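Set the bracket bar on its bend line and turn the hold-down over it

TASK

Push the flat aluminium bar along the maple block, drilled end first, until that end sticks out past the block's front edge and the edge lies right under the red band, with the bar square to the edge. Then push the orange turn bar by its black post all the way across the aluminium bar to its stop, ready for bending. Only push things: do not pick the bar up or let it tip, and leave the clip, funnel, hex key and jug where they are.

Things in the scene. Friction and masses are not known exactly. Their poses are not given: they have to be found in the camera images.
- block: Fixed maple block on the counter, 300 (x) by 150 (y) by 40 mm high; it does not move. Origin at the centre of its underside, so its top is 40 mm above the origin. Its own +x points to its front edge, 150 mm from the origin; the bar slides along +x. At the start the turn bar lies along its -y side, the chrome clip along its +y side.
- strip: Loose flat aluminium bar, 200 (x) by 44 (y) by 6 mm thick, about 0.14 kg, lying on the block. Origin at the centre of its underside; +x points to its front end, which has a black hole mark and the red band nearby; the rear end is the plain one, 100 mm behind the origin. At the start its front end lies 40 to 85 mm short of the place it must reach, and it is turned up to 0.1 rad from the block's x axis.
- band (a point): Centre, on the top face of the bar, of the 10 mm wide red band painted across it, 60 mm ahead of the bar's origin, so 40 mm behind its front end.
- block_edge (a point): Middle of the top corner line of the block's front edge: 150 mm along +x from the block's origin, 40 mm up. Axes as the block's.
- pivot (a point): Pivot axis (vertical) of the turn bar at the height of the block's top; it lies at x = 100, y = -48 mm in the block's frame.
- post (a point): Middle of the top of the round black post on the turn bar: radius 7 mm, 26 mm tall, standing on the turn bar's free end, 75 mm from the pivot. Post top 48 mm above the block's top. The orange turn bar is 16 mm wide, from 10 to 22 mm above the block's top, so it passes clear over the aluminium bar; it ends 83 mm from the pivot.
- turnbar (a joint): Angle of the turn bar, rad: 0 = parked, pointing from the pivot along the block's -x; it turns clockwise seen from above; 1.571 (a hard stop) = across the block, pointing along the block's +y. Light friction (about 0.04 N m), stays where it is left. Starts between 0 and 0.2.
- clip: Loose chrome U clip, 36 by 14 by 14 mm high, lying on the block along its +y side. Origin at the centre of its underside. Leave it alone.
- funnel: Loose yellow plastic funnel standing mouth down on the counter on the robot's right (-y), 124 mm across and 125 mm high. Origin at the centre of its underside. Leave it alone.
- hexkey: Loose dark steel hex key lying flat on the counter beyond the block, about 110 by 45 by 8 mm. Origin near its middle, on its underside. Leave it alone.
- jug: Loose empty white jug with a blue cap on the counter on the robot's left (+y), 100 by 150 by 232 mm high. Origin at the centre of its underside. Leave it alone.
There are look-alikes about, which are no part of the job. Of the things like the strip, leave any that is purple; of the rest the smaller one is meant.

How it is judged:
On the way, in this order (a step that is already met when the one before it is completed fails the run):
1. the bar rests on the block with the front edge under the red band, square to it (x of band in the frame of block between 0.145 and 0.155 m and angle between the x axis of strip and the x axis of block, either way round below 0.1 rad and linear speed of strip below 0.01 m/s), for 0.2 s.
2. the turn bar is across the bar, at its stop (value of joint turnbar above 1.45 rad), for 0.2 s.
At the end, for the whole second after the job is handed in: The middle of the red band is within 5 mm of the block's front edge (the edge lies under the 10 mm band), the aluminium bar within 0.1 rad of square, within 30 mm of the block's centre line, flat and at rest on the block; the turn bar is beyond 1.45 rad, at its stop across it (all of step 1 and y of strip in the frame of block between -0.03 and 0.03 m and angle between strip's own z axis and vertical below 0.05 rad and height (world z) of strip between 0.036 and 0.044 m and value of joint turnbar above 1.45 rad); the robot touches nothing.
It fails at once if the aluminium bar is lifted, tipped or pushed off the block (height (world z) of strip above 0.048 m or height (world z) of strip below 0.034 m or angle between strip's own z axis and vertical above 0.12 rad).
It fails at once if the clip is moved by more than 15 mm (distance of clip from where it was at the start of the episode above 0.015 m).
It fails at once if the funnel, hex key or jug is moved by more than 20 mm (distance of any of funnel, hexkey, jug from where it was at the start of the episode above 0.02 m).
It also fails if it takes over 58 s, if anything falls off the work surface, if the arm or the gripper's body presses on something with over 40 N, if the wrist force passes 120 N, or if a joint passes its speed limit or range.

ROBOT

A 7-joint arm with a two-finger parallel gripper is mounted at the origin on the work surface. World frame = base frame: x ahead of the robot, y to its left, z up, the work surface at z = 0. Lengths are in m, angles in rad, forces in N, time in s.
With the tool pointing down it reaches from about 0.4 to 0.875 m from the base axis. Payload 19.3 kg.
Tool frame: the origin (TCP) lies at the very end of the fingers, on their centre line; the grasp point (between the pads) lies 19 mm behind it; z points along the fingers, y is the direction in which the jaws open and shut (so a half turn about z gives the same grasp; the last joint's range is limited). The gripper opens to 85 mm and grips with 20 to 120 N. Pads are 22 mm wide; open, the fingers measure 114 mm over their backs; the gripper's body (76 mm by 85 mm) begins 54 mm behind the grasp point. The pads swing forward as they close: fully open they stand 13 mm farther back than shut.
Start: joints at [-1.187, 0.521, -0.036, 1.599, 0.021, 1.021, -0.113], TCP at [0.274, 0.562, 0.231] pointing down, gripper open.
Joint ranges: [-2.91, 2.91], [-0.3, 2.13], [-1.5, 1.42], [0.17, 2.43], [-1.26, 4.41], [0.16, 1.93], [-2.52, 2.52]. Speed limits (rad/s): [1.89, 1.89, 2.39, 2.39, 3.01, 3.01, 3.01].

INTERFACE

Orientations are given as [roll, pitch, yaw] about the fixed x, y, z axes, in that order (R = Rz(yaw) Ry(pitch) Rx(roll)).
In Python, from workcell import bot gives the robot as it stands.
- The arm moves only by the tool carry_out, never from a script. Its argument "targets" is a list of rows, each a list of 7 numbers: the shift along the tool's x, y, z in mm, then the turn, a rotation vector about the tool's x, y, z in units of 6 degrees (1.0 is 6 degrees), then the closure in counts, from 0 (fully open) to 255 (shut). A call has 1 to 5 rows; each row shifts and turns the commanded pose from where the row before left it, along the tool's axes as they then stand; what a row does not reach is not made up. A row lasts 1/12 s, in which the tool goes at most 41.7 mm and 7.16 degrees, less where a joint would pass 70% of its speed; a pose out of reach is approached as far as the arm can. A call is refused whole if a number of a shift passes 41.7 or a number of a turn 1, either way. A call with a gripper value outside its range is refused whole. The fingers move at their own pace and stop on an object; "force" is the grip in N (left out, the last holds). Time passes only in rows, so rows that do not move let the fingers close. It gives the time, the measured TCP pose, the force and the opening at its end, in the units of the state.
- bot.observe(): the state, without advancing time (a new reading comes with each control period).
- bot.grab_frame(name): name is "side" or "top" or "wrist"; returns a dict with "color" (384x512x3 uint8, red, green, blue), "z_map" (384x512 float32, m along the optical axis (not along the pixel's ray), 0 where there is no reading), "K" (3x3 intrinsics, pixels), "k1" (the pictures are not rectified: a ray, as slopes to the right and down, at radius r is drawn at 1 + k1 r^2 times it, then the intrinsics apply), "cam_to_world" (4x4, takes a point from camera to world coordinates); the wrist camera has in their place "T_tool_cam" (4x4, takes a point from camera to tool coordinates, whose origin is the TCP and whose axes are the flange's). Camera axes: x right, y down, z forward; pixel columns grow to the right and rows downward; lengths in m; the calibration is good to about 2 mm. A picture is of the moment at which its call begins: read the wrist's pose just before it.
- bot.job_done(): hands the job in, once; it reports no verdict.
The state is a dict: "clock": time; "qpos": joint angles; "qd": joint speeds; "joint_efforts": joint torques, N m; "position": TCP position; "tool_rot": TCP orientation; "force": force on the tool from outside, world axes, zero at the start; "moment": the same for the moment, N m; "grip_width": finger opening in m.
Only numpy, scipy, OpenCV 4.12 (cv2) and the standard library are available. Lean on these libraries where they do the work, as an engineer would, in place of code of your own. Each camera call takes 0.05 s, during which the arm holds its last target. There are 200 camera calls.

## Working session

There is one attempt and no reset: what is moved stays moved. The work goes in short steps, Python scripts to look and compute and a tool call to move; the robot and the scene stay as the last step left them, time stands still between calls to the robot, and variables do not carry over. Pictures are saved under pics/ and viewed, about 8 in all and at most 12, crops included, and the job is handed in when it is done.

Besides the shell and the picture viewer there is one more tool, called after "Call:" as a command line: name --pt "numbers of a row" for each row, then --argument value for the rest. carry_out: Moves the arm, as the interface text tells. Its arguments: {"type":"object","properties":{"targets":{"type":"array","items":{"type":"array","items":{"type":"number"}}},"force":{"type":"number"}},"required":["targets"]}

```bash
mkdir -p pics
cat > h.py <<'E'
import numpy as np, cv2
from workcell import bot
from scipy.spatial.transform import Rotation as R
def grab(n,f=None):
    d=bot.grab_frame(n)
    if f: cv2.imwrite('pics/'+f+'.png',d['color'][:,:,::-1])
    np.savez('pics/'+(f or n)+'.npz',**d); return d
def ray(d,uv,T=None):
    uv=np.array(uv,float).reshape(-1,1,2);k=np.array([d['k1'],0,0,0,0],float)
    n=cv2.undistortPoints(uv,d['K'],k).reshape(-1,2)
    T=d['cam_to_world'] if T is None else T
    return T[:3,3],np.c_[n,np.ones(len(n))]@T[:3,:3].T
def onz(d,uv,z,T=None):
    o,v=ray(d,uv,T); return o+v*((z-o[2])/v[:,2])[:,None]
E
python3 - <<'E'
from h import *
for n in('top','side'):
    d=grab(n,n+'0'); print(n,d['K'][0],d['k1'],d['cam_to_world'].round(3).tolist())
s=bot.observe();print(s)
E
```

```text
top [467.77732066   0.         254.41829993] -0.013234436874683841 [[0.022, -0.992, 0.127, 0.304], [-1.0, -0.024, -0.016, 0.045], [0.019, -0.126, -0.992, 1.566], [0.0, 0.0, 0.0, 1.0]]
side [457.07647324   0.         258.36848829] 0.04753346752493394 [[0.997, -0.041, 0.06, 0.414], [-0.073, -0.594, 0.801, -1.028], [0.003, -0.803, -0.595, 0.87], [0.0, 0.0, 0.0, 1.0]]
{'clock': 0.1, 'qpos': array([-1.18719706,  0.52194   , -0.03630702,  1.59991135,  0.02122687,
        1.02110903, -0.11281917]), 'qd': array([ 0.00159793, -0.00230066,  0.00118102, -0.00090572, -0.00021469,
       -0.00052065, -0.00111315]), 'joint_efforts': array([ 4.81984709e-03, -9.28486776e+01,  1.98485881e+00, -3.70521462e+01,
        1.82282279e-02,  5.55208273e-03, -6.10305415e-05]), 'position': array([0.27391217, 0.56146539, 0.23080671]), 'tool_rot': array([-3.14061553e+00,  1.00931604e-04,  2.68775893e+00]), 'force': array([ 0.50822984, -0.28747549,  0.85706829]), 'moment': array([ 0.01792138,  0.01355926, -0.01605088]), 'grip_width': 0.08512337673516453}
```

View pics/top0.png

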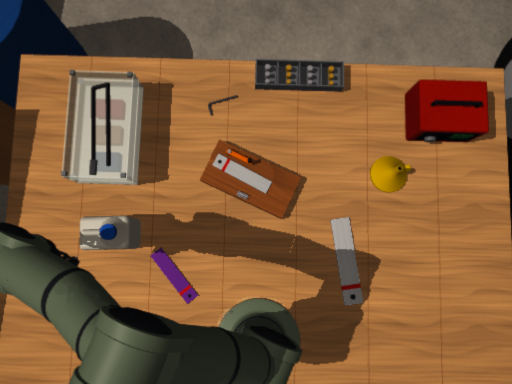

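View pics/side0.png

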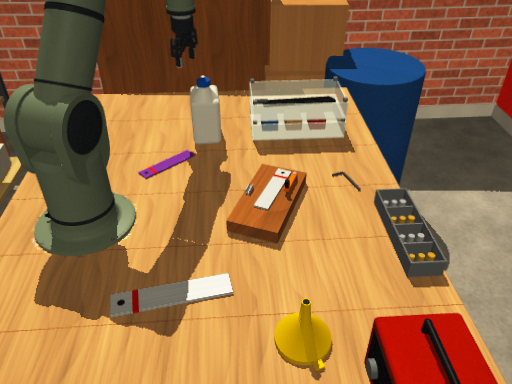

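The top view shows the block at about (252,178) with its front edge to the image left (world +y). The bar on it has its red band at (220,163), the orange turn bar is on the far side at (243,157), and the clip is at (243,195). The purple and large grey bars are the look-alikes. The side view agrees.

```bash
cat > meas.py <<'E'
from h import *
def masks(img):
    h=cv2.cvtColor(img,cv2.COLOR_RGB2HSV);H,S,V=[h[...,i].astype(int) for i in range(3)]
    return dict(white=(S<60)&(V>150),red=((H<5)|(H>172))&(S>170)&(V>110),orange=(H>=6)&(H<14)&(S>200)&(V>180),
      block=((H<16)&(S>110)&(V<190)&(V>60)))
E
python3 - <<'E'
from meas import *
d=dict(np.load('pics/top0.npz'));img=d['color'];x0,y0,x1,y1=190,130,315,225
for p in [(252,172),(215,178),(280,200),(220,163),(243,157),(255,180),(242,196),(330,130),(290,160)]:
    print(p,img[p[1],p[0]],cv2.cvtColor(img,cv2.COLOR_RGB2HSV)[p[1],p[0]])
m=masks(img)
out=[]
for k,v in m.items():
    w=np.zeros(v.shape,np.uint8);w[y0:y1,x0:x1]=v[y0:y1,x0:x1]*255
    c=max(cv2.findContours(w,0,2)[0],key=cv2.contourArea);r=cv2.minAreaRect(c)
    z={'white':.046,'red':.046,'orange':.062,'block':.04}[k]
    b=onz(d,cv2.boxPoints(r),z);e=[np.linalg.norm(b[i]-b[i-1]).round(4) for i in(1,2)]
    print(k,r[0],b.mean(0).round(4),e,b.round(3).tolist())
    out.append(cv2.resize(w[y0:y1,x0:x1],None,fx=3,fy=3,interpolation=0))
cr=cv2.resize(img[y0:y1,x0:x1,::-1],None,fx=6,fy=6,interpolation=2);cv2.imwrite('pics/crop.png',cr)
E
```

```text
(252, 172) [159 151 144] [ 14  24 159]
(215, 178) [118  59  23] [ 11 205 118]
(280, 200) [119  60  23] [ 12 206 119]
(220, 163) [122 117 112] [ 15  21 122]
(243, 157) [204  78   0] [ 11 255 204]
(255, 180) [169 163 157] [ 15  18 169]
(242, 196) [103  97  96] [  4  17 103]
(330, 130) [177 118  65] [ 14 161 177]
(290, 160) [173 115  62] [ 14 164 173]
white (247.666259765625, 176.18496704101562) [0.5323 0.044  0.046 ] [np.float64(0.0423), np.float64(0.1521)] [[0.547, 0.121, 0.046], [0.585, 0.103, 0.046], [0.517, -0.033, 0.046], [0.479, -0.014, 0.046]]
red (225.44615173339844, 164.46922302246094) [0.5694 0.1179 0.046 ] [np.float64(0.0432), np.float64(0.0066)] [[0.552, 0.131, 0.046], [0.59, 0.111, 0.046], [0.587, 0.105, 0.046], [0.549, 0.125, 0.046]]
orange (238.5, 155.99998474121094) [0.5957 0.0754 0.062 ] [np.float64(0.0104), np.float64(0.0587)] [[0.604, 0.104, 0.062], [0.613, 0.1, 0.062], [0.588, 0.047, 0.062], [0.578, 0.051, 0.062]]
block (251.99996948242188, 176.99996948242188) [0.5328 0.029  0.04  ] [np.float64(0.4143), np.float64(0.3142)] [[0.684, 0.24, 0.04], [0.695, -0.175, 0.04], [0.381, -0.176, 0.04], [0.372, 0.227, 0.04]]
```

View pics/crop.png

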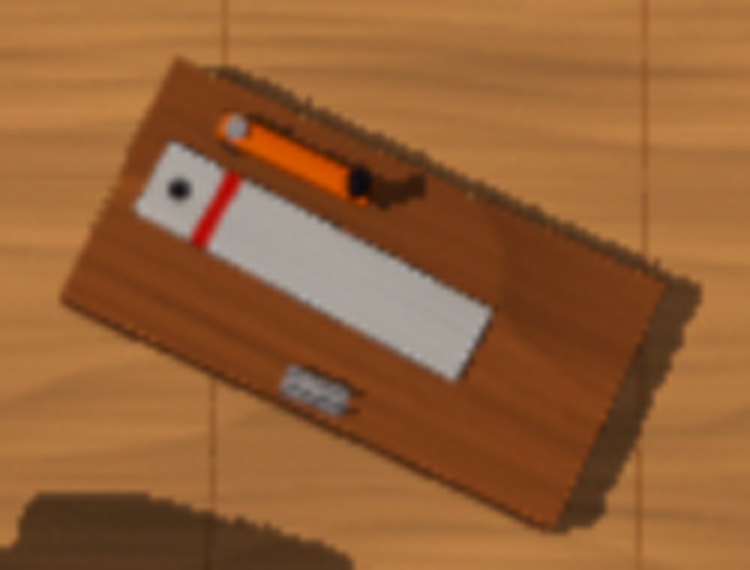

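The crop shows the block corners at (178,57), (63,298), (557,527) and (667,285), the bar corners at (172,142), (135,209), (458,381) and (492,312), the post at (358,182) and the pivot at (237,128).

Run:
```python
from meas import *
d=dict(np.load('pics/top0.npz'))
f=lambda p,z:onz(d,(np.array(p,float).reshape(-1,2)+.5)/6-.5+[190,130],z)
b=f([(178,57),(63,298),(557,527),(667,285)],.04)
print('block',b.round(4).tolist(),np.linalg.norm(b-np.roll(b,1,0),axis=1))
c=b.mean(0);ax=(b[0]+b[1]-b[2]-b[3])[:2];yaw=np.arctan2(ax[1],ax[0]);print(c,yaw)
B=np.array([[np.cos(yaw),-np.sin(yaw)],[np.sin(yaw),np.cos(yaw)]])
L=lambda p:((p[:,:2]-c[:2])@B).round(4).tolist()
s=f([(172,142),(135,209),(458,381),(492,312)],.046);print('strip',np.linalg.norm(s-np.roll(s,1,0),axis=1),L(s),s.mean(0))
a=(s[0]+s[1]-s[2]-s[3])[:2];print('strip yaw',np.arctan2(a[1],a[0]))
r=f([(218,209)],.046);print('band',r,L(r))
p=f([(358,180)],.088);print('post',p,L(p)); q=f([(237,128)],.064);print('piv',q,L(q))
q=f([(315,390)],.054);print('clip',q,L(q))
```

```text
block [[0.6556, 0.1413, 0.04], [0.5191, 0.2, 0.04], [0.3999, -0.0728, 0.04], [0.5345, -0.1315, 0.04]] [0.29851859 0.1485708  0.29772898 0.14684274]
[0.52724288 0.0342384  0.04      ] 1.1559065348395632
strip [0.19931092 0.04240992 0.20061114 0.04238685] [[0.1312, -0.0287], [0.1334, 0.0137], [-0.067, 0.0245], [-0.0679, -0.0179]] [0.54222673 0.06306809 0.046     ]
strip yaw 1.1018313681734373
band [[0.56961385 0.11632957 0.046     ]] [[0.0922, -0.0057]]
post [[0.57987522 0.04006065 0.088     ]] [[0.0265, -0.0458]]
piv [[0.61142302 0.10648131 0.064     ]] [[0.1, -0.0479]]
clip [[0.47015104 0.06054205 0.054     ]] [[0.0011, 0.0629]]
```

Call:
carry_out --pt "0 0 -40 0 0 -0.37 255" --pt "0 0 -40 0 0 0 255" --pt "-15 -16 -33 0 0 0 255" --pt "-27 -29 0 0 0 0 255" --pt "-27 -29 0 0 0 0 255" --force 40

```text
clock: 0.52
position: [0.3073, 0.4659, 0.3454]
tool_rot: [3.139, 0.0, 2.728]
force: [0.9, 0.4, -0.9]
grip_width: 0.0257
```

Call:
carry_out --pt "-27 -29 0 0 0 0 255" --pt "-27 -29 0 0 0 0 255" --pt "-27 -29 0 0 0 0 255" --pt "-27 -29 0 0 0 0 255" --pt "-27 -29 0 0 0 0 255"

```text
clock: 0.93
position: [0.3724, 0.2771, 0.3442]
tool_rot: [-3.141, -0.0, 2.727]
force: [1.3, -0.4, 0.8]
grip_width: -0.0
```

Call:
carry_out --pt "-27 -29 0 0 0 0 255" --pt "-27 -29 0 0 0 0 255" --pt "-27 -29 0 0 0 0 255" --pt "-27 -29 0 0 0 0 255" --pt "-27 -29 0 0 0 0 255"

```text
clock: 1.35
position: [0.4375, 0.0899, 0.3444]
tool_rot: [3.141, 0.0, 2.727]
force: [-0.1, 0.4, -0.2]
grip_width: -0.0003
```

Call:
carry_out --pt "-25 -27 0 0 0 0 255" --pt "-25 -27 0 0 0 0 255" --pt "-25 -27 15 0 0 0 255" --pt "-25 -27 15 0 0 0 255" --pt "0 0 40 0 0 0 255"

```text
clock: 1.77
position: [0.4882, -0.0538, 0.2766]
tool_rot: [3.141, 0.007, 2.72]
force: [1.2, 0.5, -0.9]
grip_width: 0.0001
```

Call:
carry_out --pt "0 0 40 0 0 0 255" --pt "0 0 40 0 0 0 255" --pt "0 0 30 0 0 0 255" --pt "0 0 0 0 0 0 255"

```text
clock: 2.1
position: [0.4825, -0.0472, 0.1597]
tool_rot: [-3.138, -0.007, 2.727]
force: [-1.5, 0.6, -0.3]
grip_width: 0.0002
```

Run:
```python
from meas import *
s=bot.observe();d=grab('wrist','w1');print(s['position'],s['tool_rot'],s['qpos'].round(3),s['force'])
print(d['T_tool_cam'].round(3))
cv2.imwrite('pics/w1.png',d['color'][:,:,::-1])
```

```text
[ 0.48251372 -0.04716615  0.15966669] [-3.1377314  -0.00691477  2.7265609 ] [-0.265  0.426  0.311  2.037 -0.193  0.714  1.323] [-1.49975548  0.56274476 -0.30421437]
[[ 0.    -0.956 -0.292  0.074]
 [ 1.     0.    -0.001  0.001]
 [ 0.001 -0.292  0.956 -0.143]
 [ 0.     0.     0.     1.   ]]
```

View pics/w1.png

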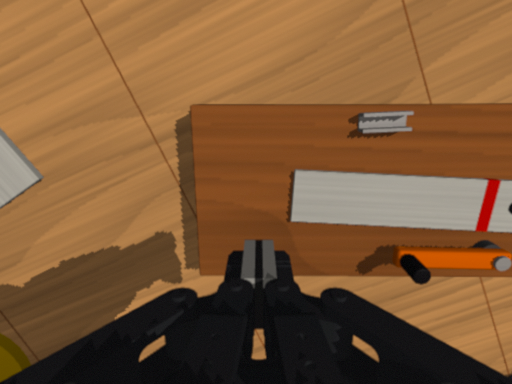

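The wrist view shows the shut fingers at about (258,255), with the bar's rear end running from (294,170) to (291,221), 35 px ahead of them. The block's rear corners are at (191,104) and (201,275), the post is at (418,270), and the clip is at (385,122) well to the side.

```bash
cat >> meas.py <<'E'
c=np.array([.52724,.03424]);yaw=1.1559
B=np.array([[np.cos(yaw),-np.sin(yaw)],[np.sin(yaw),np.cos(yaw)]])
L=lambda p:((np.atleast_2d(p)[:,:2]-c)@B*1000).round(1).tolist()
def wT(s,d):
    T=np.eye(4);T[:3,:3]=R.from_euler('xyz',s['tool_rot']).as_matrix();T[:3,3]=s['position'];return T@d['T_tool_cam']
E
python3 - <<'E'
from meas import *
s=dict(position=np.array([0.48251372,-0.04716615,0.15966669]),tool_rot=[-3.1377314,-0.00691477,2.7265609])
d=dict(np.load('pics/w1.npz'));T=wT(s,d)
print('tcp',L(s['position']))
print('strip rear',L(onz(d,[(294,170),(291,221)],.046,T)),'block rear',L(onz(d,[(191,104),(201,275)],.04,T)))
print('band',L(onz(d,[(488,205)],.046,T)),'post',L(onz(d,[(417,271)],.088,T)))
# tips
o,v=ray(d,[(245,242),(275,242),(258,242)],T)
print('tipline',L(o+v*((.1597-o[2])/v[:,2])[:,None]))
E
```

```text
tcp [[-92.5, 8.1]]
strip rear [[-63.5, 25.9], [-64.7, -18.0]] block rear [[-144.7, 76.9], [-144.5, -72.9]]
band [[96.6, -3.5]] post [[24.7, -40.9]]
tipline [[-98.2, 14.8], [-83.7, 14.8], [-91.9, 14.8]]
```

Call:
carry_out --pt "-6 0 30 0 0 0 255" --pt "0 0 30 0 0 0 255" --pt "0 0 30 0 0 0 255" --pt "0 0 18 0 0 0 255" --pt "0 0 0 0 0 0 255"

```text
clock: 2.57
position: [0.4907, -0.0494, 0.0555]
tool_rot: [-3.141, -0.002, 2.727]
force: [-1.0, 0.1, -0.6]
grip_width: -0.0002
```

Call:
carry_out --pt "0 0 0 0 0 0 255" --pt "0 0 0 0 0 0 255"

```text
clock: 2.73
position: [0.4923, -0.0497, 0.0585]
tool_rot: [3.14, 0.002, 2.726]
force: [-0.1, 0.9, -0.3]
grip_width: 0.0001
```

Call:
carry_out --pt "0 0 10 0 0 0 255" --pt "0 0 5 0 0 0 255" --pt "0 0 0 0 0 0 255" --pt "0 0 0 0 0 0 255"

```text
clock: 3.07
position: [0.4909, -0.0497, 0.0415]
tool_rot: [-3.142, -0.0, 2.727]
force: [-0.5, 0.1, 0.5]
grip_width: -0.0
```

Run:
```python
from meas import *
s=bot.observe();print(s['position'],s['tool_rot'],s['force'],L(s['position']))
d=grab('wrist','w2');T=wT(s,d)
```

```text
[ 0.49087987 -0.04965117  0.04147908] [-3.14154693e+00 -9.46924380e-05  2.72655876e+00] [-0.46171736  0.08480249  0.53739406] [[-91.4, -0.5]]
```

View pics/w2.png

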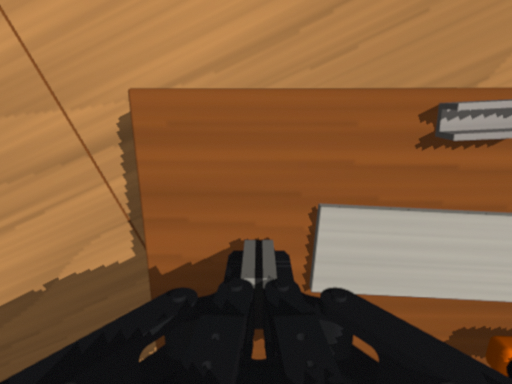

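The wrist view shows the fingertips low behind the bar's rear end, which runs from (318,205) to (312,291), with the finger line inside the bar's width. The force is near zero.

Run:
```python
from meas import *
s=dict(position=np.array([0.49088,-0.04965,0.04148]),tool_rot=[-3.14155,-0.0001,2.72656])
d=dict(np.load('pics/w2.npz'));T=wT(s,d)
print('tcp',L(s['position']),'strip rear',L(onz(d,[(318,205),(312,291)],.046,T)),'block rear',L(onz(d,[(130,89),(151,299)],.04,T)))
```

```text
tcp [[-91.4, -0.5]] strip rear [[-63.8, 26.5], [-64.4, -17.9]] block rear [[-144.7, 76.0], [-145.7, -26.4]]
```

Call:
carry_out --pt "0 6 -1 0 0 0 255" --pt "0 7 0 0 0 0 255" --pt "0 7 0 0 0 0 255" --pt "0 7 0 0 0 0 255" --pt "0 7 0 0 0 0 255"

```text
clock: 3.53
position: [0.5049, -0.0177, 0.0424]
tool_rot: [-3.142, 0.0, 2.727]
force: [-1.8, -1.5, 1.0]
grip_width: 0.0002
```

Call:
carry_out --pt "0 7 0 0 0 0 255" --pt "0 7 0 0 0 0 255" --pt "0 5 0 0 0 0 255" --pt "0 2 0 0 0 0 255" --pt "0 0 0 0 0 0 255"

```text
clock: 3.95
position: [0.5132, 0.0013, 0.0422]
tool_rot: [3.141, -0.0, 2.727]
force: [0.2, 0.7, -0.6]
grip_width: 0.0001
```

Run:
```python
from meas import *
s=bot.observe();print(s['position'],s['force'],L(s['position']))
d=grab('top','t3');cv2.imwrite('pics/c3.png',cv2.resize(d['color'][130:225,190:315,::-1],None,fx=6,fy=6,interpolation=2))
```

```text
[0.51321054 0.00129411 0.04222526] [ 0.17998937  0.68444428 -0.55472207] [[-35.8, -0.4]]
```

View pics/c3.png

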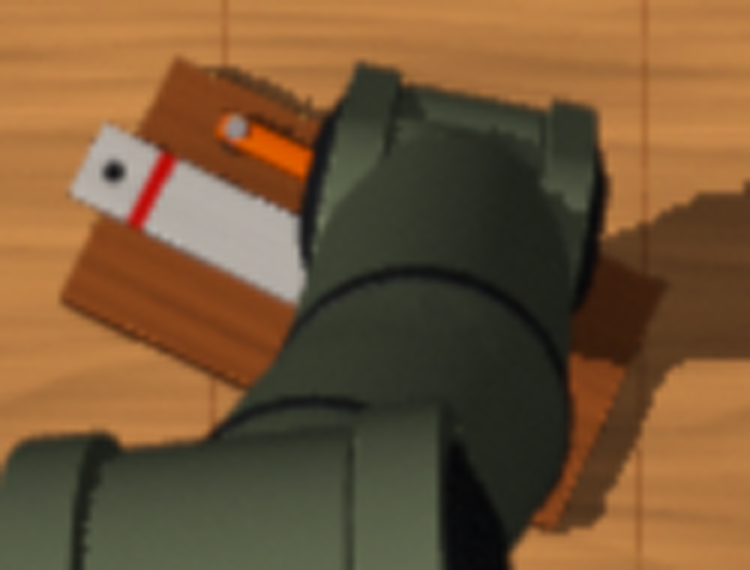

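The crop shows the bar moved so that its front end overhangs the block's front edge. The band is centred at about (153,191), and the bar's long edge is parallel to the block's.

```bash
cat > band.py <<'E'
from meas import *
def band(d,T=None,box=None):
    h=cv2.cvtColor(d['color'],cv2.COLOR_RGB2HSV);m=((h[...,0]<7)|(h[...,0]>172))&(h[...,1]>130)
    q=np.zeros_like(m);x0,y0,x1,y1=box;q[y0:y1,x0:x1]=m[y0:y1,x0:x1]
    h,w=np.nonzero(q);p=onz(d,np.c_[w,h],.046,T);return p.mean(0),L(p.mean(0)),len(w),L(np.c_[p][[0,-1]])
E
python3 - <<'E'
from band import *
for n in('top0','t3'):
    print(band(dict(np.load(f'pics/{n}.npz')),None,(195,145,240,180)))
d=dict(np.load('pics/t3.npz'))
f=lambda p,z:onz(d,(np.array(p,float).reshape(-1,2)+.5)/6-.5+[190,130],z)
s=f([(105,124),(70,192),(300,214),(303,304)],.046);print(L(s))
E
```

```text
(array([0.56963678, 0.11753773, 0.046     ]), [[93.3, -5.2]], 42, [[95.2, -28.0], [91.4, 18.2]])
(array([0.57919528, 0.15345021, 0.046     ]), [[130.0, 0.5]], 40, [[132.4, -21.6], [125.5, 23.2]])
[[168.8, -22.1], [169.7, 20.3], [50.3, -22.3], [27.6, 22.1]]
```

Call:
carry_out --pt "0 5 0 0 0 0 255" --pt "0 5 0 0 0 0 255" --pt "0 5 0 0 0 0 255" --pt "0 3 0 0 0 0 255" --pt "0 2 0 0 0 0 255"

```text
clock: 4.42
position: [0.5213, 0.0196, 0.0423]
tool_rot: [3.142, -0.0, 2.727]
force: [0.5, -1.3, 0.6]
grip_width: 0.0001
```

Call:
carry_out --pt "0 0 0 0 0 0 255" --pt "0 0 0 0 0 0 255" --pt "0 0 0 0 0 0 255" --pt "0 0 0 0 0 0 255"

```text
clock: 4.75
position: [0.5211, 0.0189, 0.0423]
tool_rot: [-3.142, 0.0, 2.726]
force: [-0.3, -0.4, 0.6]
grip_width: 0.0002
```

Run:
```python
from band import *
s=bot.observe();print(s['position'],s['force'],L(s['position']))
d=grab('top','t4');print(band(d,None,(190,140,240,180)))
e=grab('side','s4')
a=cv2.resize(d['color'][130:190,190:250],None,fx=6,fy=6,interpolation=2);b=cv2.resize(e['color'][155:215,255:315],None,fx=6,fy=6,interpolation=2)
cv2.imwrite('pics/c4.png',np.hstack([a,b])[:,:,::-1])
```

```text
[0.52107781 0.0188521  0.04232369] [-0.31656141 -0.42816577  0.56032768] [[-16.6, -0.6]]
(array([0.58627613, 0.16779467, 0.046     ]), [[146.0, -0.2]], 39, [[153.1, -19.2], [146.2, 25.5]])
```

View pics/c4.png

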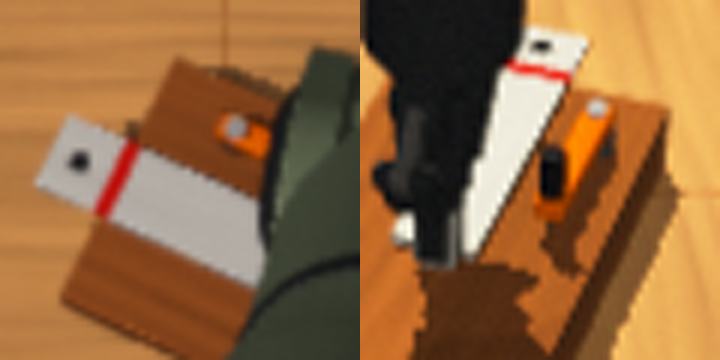

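Run:
```python
from meas import *
for n in('t3','t4'):
    d=dict(np.load(f'pics/{n}.npz'));im=d['color'].astype(float)
    red=np.clip(im[...,0]-im[...,1]-40,0,None);red[im[...,1]>.42*im[...,0]]=0
    # pixels inside bar outline only
    v,u=np.mgrid[140:185,190:240];p=onz(d,np.c_[u.ravel(),v.ravel()],.046);l=np.array(L(p));w=red[140:185,190:240].ravel()
    k=(abs(l[:,1])<17)&(w>0)&(l[:,0]>115)&(l[:,0]<165)
    print(n,k.sum(),(l[k].T@w[k]/w[k].sum()).round(1), np.polyfit(l[k,1],l[k,0],1,w=w[k]).round(3))
```

```text
t3 22 [129.9  -0.2] [1.90000e-02 1.29916e+02]
t4 24 [149.5   0.3] [-2.90000e-02  1.49558e+02]
```

The band now measures 149.5 mm along the block, square to within about 0.03 rad. The post comes next.

Call:
carry_out --pt "0 -12 0 0 0 0 255" --pt "0 0 -35 0 0 0 255" --pt "0 0 -35 0 0 0 255" --pt "-25 18 0 0 0 0 255" --pt "-25 19 0 0 0 0 255"

```text
clock: 5.27
position: [0.578, 0.0208, 0.1151]
tool_rot: [3.14, 0.003, 2.725]
force: [0.2, 0.0, -0.8]
grip_width: 0.0001
```

Call:
carry_out --pt "-26 19 0 0 0 0 255" --pt "0 0 0 0 0 0 255" --pt "0 0 0 0 0 0 255" --pt "0 0 0 0 0 0 255"

```text
clock: 5.6
position: [0.6075, 0.0276, 0.1119]
tool_rot: [-3.141, -0.001, 2.726]
force: [-0.6, -0.3, -0.1]
grip_width: 0.0004
```

Run:
```python
from meas import *
s=bot.observe();print(s['position'],s['tool_rot'],s['qpos'].round(2),L(s['position']))
d=grab('wrist','w5')
```

```text
[0.60749352 0.02760406 0.11188471] [-3.14066827e+00 -8.94967360e-04  2.72570059e+00] [-0.34  0.66  0.3   1.75 -0.26  0.76  1.24] [[26.3, -76.1]]
```

View pics/w5.png

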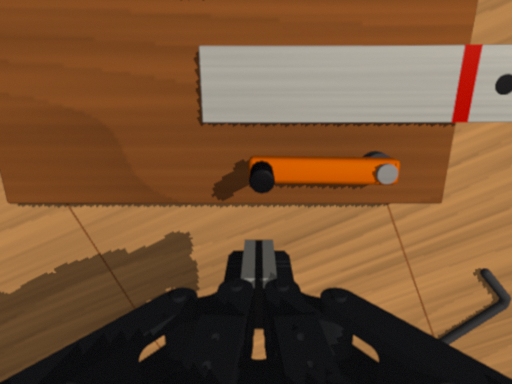

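The wrist view shows the tips at (258,245), in line with the black post at (262,177), with clear space behind it. The band at (467,83) lies over the block edge, allowing for parallax.

Call:
carry_out --pt "0 0 22 0 0 0 255" --pt "0 0 22 0 0 0 255" --pt "0 0 0 0 0 0 255" --pt "0 0 0 0 0 0 255"

```text
clock: 5.98
position: [0.6073, 0.028, 0.0681]
tool_rot: [-3.14, -0.002, 2.726]
force: [0.5, 0.8, 0.7]
grip_width: -0.0
```

Call:
carry_out --pt "10 0 0 0 0 0 255" --pt "8 -1.7 0 0 0 1 255" --pt "8 -1.7 0 0 0 1 255" --pt "8 -1.7 0 0 0 1 255" --pt "8 -1.7 0 0 0 1 255"

```text
clock: 6.4
position: [0.5684, 0.0442, 0.0698]
tool_rot: [3.14, 0.001, 2.302]
force: [0.9, -0.7, -0.4]
grip_width: -0.0001
```

Run:
```python
from meas import *
s=bot.observe();print(s['position'],s['tool_rot'],s['qpos'].round(2),L(s['position']),s['force'])
d=grab('wrist','w6')
```

```text
[0.56841839 0.0441842  0.06983348] [3.14002537e+00 6.85019868e-04 2.30184814e+00] [-0.45  0.7   0.38  1.88 -0.41  0.64  0.92] [[25.7, -33.7]] [ 0.94473029 -0.71193818 -0.37560579]
```

View pics/w6.png

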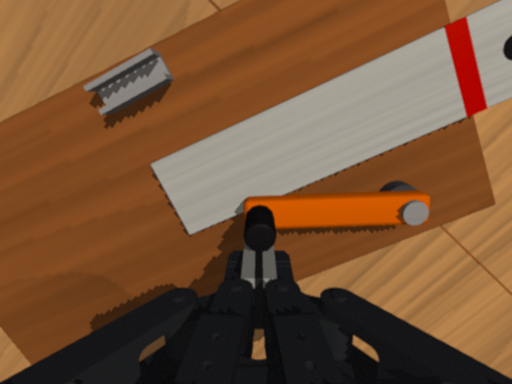

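The turn bar is following. The post sits on the tip centre line at (258,228), and the bar and clip have not been disturbed. I'll continue round the arc.

Call:
carry_out --pt "8 -1.6 0 0 0 1 255" --pt "8 -1.6 0 0 0 1 255" --pt "8 -1.6 0 0 0 1 255" --pt "8 -1.6 0 0 0 1 255" --pt "8 -1.6 0 0 0 1 255"

```text
clock: 6.87
position: [0.5419, 0.0746, 0.0695]
tool_rot: [3.14, -0.001, 1.781]
force: [-0.6, -0.4, 0.1]
grip_width: -0.0004
```

Call:
carry_out --pt "8 -1.6 0 0 0 1 255" --pt "8 -1.6 0 0 0 1 255" --pt "8 -1.6 0 0 0 1 255" --pt "8 -1.6 0 0 0 1 255" --pt "0 0 0 0 0 0 255"

```text
clock: 7.28
position: [0.5337, 0.1077, 0.069]
tool_rot: [3.142, -0.001, 1.364]
force: [0.3, 0.3, 0.1]
grip_width: -0.0
```

Run:
```python
from meas import *
s=bot.observe();print(s['position'],s['tool_rot'],s['qpos'].round(2),L(s['position']),s['force'])
d=grab('wrist','w7')
```

```text
[0.53374151 0.10774804 0.0689668 ] [ 3.14157741e+00 -1.29401716e-03  1.36427078e+00] [-0.74  0.74  0.63  1.96 -0.7   0.67  0.13] [[69.9, 23.7]] [0.25140292 0.31655913 0.07815155]
```

View pics/w7.png

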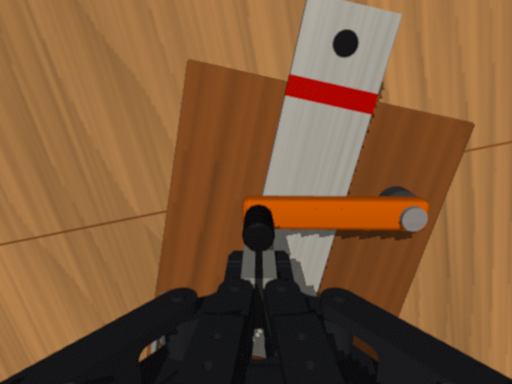

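The turn bar is at about 1.36 rad and the post is still centred at (258,228). Two more steps should bring it to the stop.

Call:
carry_out --pt "8 -1.6 0 0 0 1 255" --pt "7 -1.5 0 0 0 0.9 255" --pt "0 0 0 0 0 0 255" --pt "0 0 0 0 0 0 255"

```text
clock: 7.67
position: [0.5348, 0.1207, 0.0686]
tool_rot: [3.141, -0.0, 1.173]
force: [-0.5, -0.3, 0.6]
grip_width: 0.0001
```

Call:
carry_out --pt "2 0 0 0 0 0 255" --pt "0 0 0 0 0 0 255" --pt "0 0 0 0 0 0 255"

```text
clock: 7.92
position: [0.5357, 0.1224, 0.0684]
tool_rot: [3.142, -0.0, 1.168]
force: [-0.6, 0.7, -0.1]
grip_width: -0.0
```

Call:
carry_out --pt "2 0 0 0 0 0 255" --pt "0 0 0 0 0 0 255" --pt "0 0 0 0 0 0 255"

```text
clock: 8.17
position: [0.5361, 0.1237, 0.0683]
tool_rot: [-3.142, 0.001, 1.166]
force: [-1.9, -5.7, 3.2]
grip_width: -0.0002
```

Call:
carry_out --pt "2 0 0 0 0 0 255" --pt "0 0 0 0 0 0 255" --pt "0 0 0 0 0 0 255"

```text
clock: 8.42
position: [0.5362, 0.1241, 0.0682]
tool_rot: [-3.141, 0.003, 1.165]
force: [-6.8, -13.8, 5.7]
grip_width: 0.0002
```

The force has risen to about 15 N, so the turn bar is at its hard stop. I'll back off along the tool's -x, lift clear, and check.

Call:
carry_out --pt "-10 0 0 0 0 0 255" --pt "-10 0 0 0 0 0 255" --pt "0 0 -40 0 0 0 255" --pt "0 0 -40 0 0 0 255" --pt "-40 0 -10 0 0 0 255"

```text
clock: 8.83
position: [0.5169, 0.0758, 0.162]
tool_rot: [3.138, -0.004, 1.173]
force: [1.5, 0.1, 0.9]
grip_width: -0.0001
```

Call:
carry_out --pt "-40 0 0 0 0 0 255" --pt "-40 0 -10 0 0 0 255" --pt "-40 0 -10 0 0 0 255" --pt "-40 0 0 0 0 0 255" --pt "0 0 0 0 0 0 255"

```text
clock: 9.25
position: [0.4475, -0.082, 0.1793]
tool_rot: [3.14, -0.0, 1.159]
force: [0.6, -0.7, 0.2]
grip_width: 0.0003
```

Run:
```python
from meas import *
s=bot.observe();print(s['position'],s['force'],L(s['position']))
d=grab('top','t8');im=d['color'].astype(float)
red=np.clip(im[...,0]-im[...,1]-40,0,None);red[im[...,1]>.42*im[...,0]]=0
v,u=np.mgrid[140:185,190:240];l=np.array(L(onz(d,np.c_[u.ravel(),v.ravel()],.046)));w=red[140:185,190:240].ravel()
k=(abs(l[:,1])<17)&(w>0)&(l[:,0]>140)&(l[:,0]<165);print('band',l[k].T@w[k]/w[k].sum())
cv2.imwrite('pics/c8.png',cv2.resize(d['color'][130:225,190:315,::-1],None,fx=6,fy=6,interpolation=2))
```

```text
[ 0.44745914 -0.0819985   0.17929653] [ 0.58854338 -0.65986948  0.21258407] [[-138.5, 26.2]]
band [149.5228929    0.24909827]
```

View pics/c8.png

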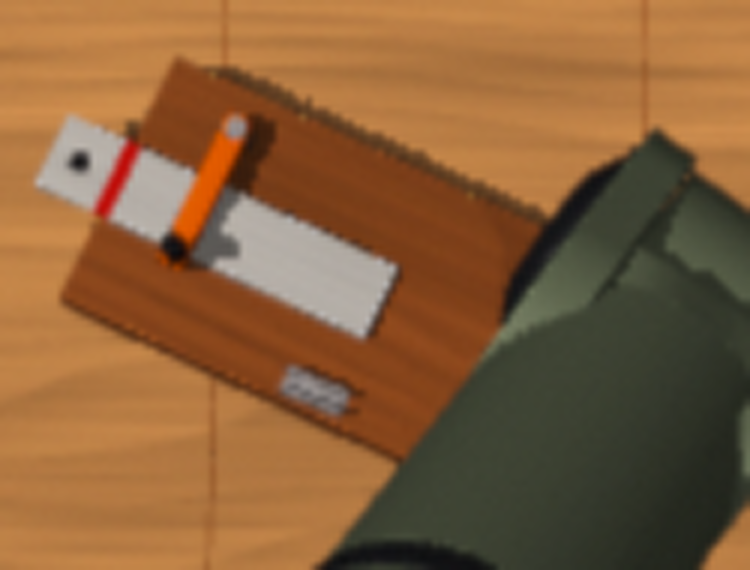

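The crop shows the turn bar across the aluminium bar and parallel to the front edge, with its post at (175,247). The band lies over the edge, the clip has not moved, and the arm is clear.

```bash
python3 -c "
from workcell import bot
print(bot.job_done())"
```

```text
the job is handed in; nothing more can be done
None
```

The job is done and handed in; the interface gave no verdict. I pushed the bar about 57 mm along the block with the shut fingers. Then I swept the turn bar by its post round to its stop, where the force rose to about 15 N, and lifted the arm clear. The robot's clock read about 9.3 s.

**Last checks (top view):**
- **Band:** its centre is 149.5 mm along the block, against a front edge at 150 mm. The block's front corners, read by eye from the picture, put the edge nearer 149 mm; both are well inside the 5 mm allowed. It is 0.2 mm from the centre line.
- **Square:** the bar is within about 0.03 rad, measured just before I turned the turn bar; the band position had not changed afterwards.
- **Turn bar:** it lies across the bar, parallel to the front edge. I judged this from the picture and the stop force, as the joint angle itself was not readable.
- **Other things:** the clip is where it was. The funnel, hex key and jug were not re-measured at the end, but the tool kept clear of all three.

**Disagreements:** the wrist camera placed the block about 5 mm off from the top camera, so I relied on the top view. A first, coarser red-colour measurement gave 146 mm for the band. I put that down to stray pixels and redid it with only the pixels on the bar, which gave 149.5 mm.

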